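# Tighten the watch-case clamp to the click

## Task

Fit the click wrench down over the square nut of the watch-case clamp and turn it clockwise (seen from above) until the wrench gives at its set torque. Stop there without forcing the handle on past the click, ease off, and let go with the wrench left fully down on the tightened nut; press lightly and leave the other things on the bench where they are.

Things in the scene. Friction and masses are not known exactly. Their poses are not given: they have to be found in the camera images.
- wrench: Click wrench's steel socket, 40 mm square, 18 high, with a 30 mm square through hole, chamfered. Origin: centre of its underside, z up its axis. A dark clutch ring (68 mm across, 18 high) round it carries the handle, which points along the socket's +x when joint handle is 0. 174 mm from axis to end, about 0.3 kg, balance point 18 mm from it; starts flat on the bench, underside at height 0.
- wrench_grip (a point): Middle of the wrench's black rubber grip, 105 mm out from the socket axis, 12 mm above the wrench's underside. The grip is a bar 20 mm wide, 18 mm high (3 to 21 mm above the underside), 94 mm long (60 to 154 mm from the axis). x points outward along the handle, z up.
- handle (a joint): Wrench's breakaway joint, the angle (rad) of handle about the socket's axis past the socket, growing clockwise seen from above, one way only. A spring holds it at 0 (within 0.03) up to 1.0 N m (9.5 N if pushed sideways at mid grip); then it gives at nearly flat torque (1.1 N m at 0.2 rad). 0.10 is a clear click; past 0.32 it is strained; stop 0.45. Springs back when eased off.
- nut_seat (a point): Centre of the top of the nut's round flange (64 mm across), on its upright axis, 58 mm above the bench; the wrench's underside rests here when fully down. On it stand the square nut, 28 mm square, 14 mm high, then a 24.5 mm square lead-in 4 mm high and a round stud end flush with it. x, y are square to the flats and turn with the nut; z up.
- nut (a joint): Angle (rad) of the clamp nut, growing clockwise seen from above. It starts between 0 and 0.35, turns with a light drag of 0.12 N m and, some 0.4 to 0.9 rad farther on, goes tight all at once; where is not given and must be felt.
- fixture: Clamp fixture fixed to the bench: dark steel plate 150 x 84 x 14 mm from 53 mm behind the nut's axis (-x) to 97 mm ahead (+x), with a strap (top 52 mm high, to 69 mm along +x) over a round watch case. Only the nut stands above 52 mm. Origin: on the bench under the nut's axis.
- loupe: Bystander: black eyeglass loupe, 34 mm across, 30 mm high, origin under its centre.
- jar: Bystander: small glass jar with metal lid, 44 mm across, 45 mm high, origin under its centre.
- parts_tray: Bystander: grey divided tray, 80 x 100 x 22 mm, origin under its centre.
- driver: Bystander: screwdriver 150 mm long lying on the bench, origin under its middle.
Mind the look-alikes: they are no part of the job. What is meant by the fixture is not blue or red, and is the larger of those in its own colour.

How it is judged:
By the outcome, as a careful person would: the job done as asked, in the order asked, and still so for the second after the job is handed in, with the robot touching nothing.
It also fails if it takes over 59 s, if anything falls off the work surface, if the arm or the gripper's body presses on something with over 40 N, if the wrist force passes 120 N, or if a joint passes its speed limit or range.

## Robot

A 6-joint arm with a two-finger parallel gripper is mounted at the origin on the work surface. World frame = base frame: x ahead of the robot, y to its left, z up, the work surface at z = 0. Lengths are in m, angles in rad, forces in N, time in s.
With the tool pointing down it reaches from about 0.275 to 0.875 m from the base axis. Payload 12.5 kg.
Tool frame: the origin (TCP) lies at the very end of the fingers, on their centre line; the grasp point (between the pads) lies 19 mm behind it (env.grip_depth is the y of the grasp point in the tool frame, in m); y points along the fingers, z is the direction in which the jaws open and shut, and the axes are right-handed (so a half turn about y gives the same grasp; the last joint's range is limited). The gripper opens to 85 mm and grips with 20 to 120 N. Pads are 22 mm wide; open, the fingers measure 114 mm over their backs; the gripper's body (76 mm by 85 mm) begins 54 mm behind the grasp point. The pads swing forward as they close: fully open they stand 13 mm farther back than shut.
Start: joints at [-1.359, 0.351, 1.652, -0, 1.139, -0.085], TCP at [0.161, -0.526, 0.231] pointing down, gripper open.
Joint ranges: [-2.75, 2.75], [-0.79, 2.1], [0.01, 2.65], [-1.57, 4.71], [0.07, 3.14], [-2.87, 2.87]. Speed limits (rad/s): [2.22, 2.22, 2.79, 3.14, 3.14, 3.14].

## Interface

Orientations are given as a unit quaternion [x, y, z, w].
In Python, from bench import env gives the robot as it stands.
- The arm moves only by the shell command python3 -m jog 'ROWS' [FORCE]. ROWS is JSON, a list that holds one entry, the list of rows, each a list of 5 numbers: the shift along the tool's x, y, z in m, then the turn about the tool's y in degrees, then the closure, from -1 (fully open) to 1 (shut). A call has 1 to 8 rows; each row shifts and turns the pose as measured when the row begins, along the tool's axes as they then stand; what a row does not reach is not made up. A row lasts 1/10 s, in which the tool goes at most 50 mm and 8.59 degrees, less where a joint would pass 70% of its speed; a pose out of reach is approached as far as the arm can. A call with a gripper value outside its range is refused whole. The fingers move at their own pace and stop on an object; FORCE is the grip in N (left out, the last holds). Time passes only in rows, so rows that do not move let the fingers close. It gives the time, the measured TCP pose, the force and the opening at its end, in the units of the state.
- env.observe(): the state, without advancing time (a new reading comes with each control period).
- env.camera(name): name is "scene" or "top"; returns the picture (384x512x3 uint8, red, green, blue); there is no depth.
- env.calibration(name): a dict with "intrinsics" (3x3 intrinsics, pixels), "R" (3x3) and "t" (3): a world point X has camera coordinates R X + t. Camera axes: x right, y down, z forward; pixel columns grow to the right and rows downward; lengths in m; the calibration is good to about 2 mm. A picture is of the moment at which its call begins. calibration takes no time and is no camera call.
- env.close_job(): hands the job in, once; it reports no verdict.
The state is a dict: "time_s": time; "qpos": joint angles; "joint_vel": joint speeds; "effort": joint torques, N m; "tool_pos": TCP position; "tool_rot": TCP orientation; "ft_force": force on the tool from outside, world axes, zero at the start; "ft_torque": the same for the moment, N m; "gripper_width": opening from 0.0 (shut) to 1.0 (fully open).
Only numpy, scipy, OpenCV 4.12 (cv2) and the standard library are available. Lean on these libraries where they do the work, as an engineer would, in place of code of your own. Each camera call takes 0.05 s, during which the arm holds its last target. There are 200 camera calls.

## Working session

There is one attempt and no reset: what is moved stays moved. The work goes in short steps, Python scripts to look and compute and a shell command to move; the robot and the scene stay as the last step left them, time stands still between calls to the robot, and variables do not carry over. Pictures are saved under pics/ and viewed, about 8 in all and at most 12, crops included, and the job is handed in when it is done.

```bash
ls; mkdir -p pics; python3 - <<'E'
from bench import env
import cv2
print(env.observe()); print(env.grip_depth)
for n in("scene","top"):
    im=env.camera(n); cv2.imwrite(f"pics/{n}0.png",im[:,:,::-1]); print(n,env.calibration(n))
E
```

```text
pics
{'time_s': 0.0, 'qpos': array([-1.35857822e+00,  3.51228346e-01,  1.65241812e+00,  9.57885425e-06,
        1.13908854e+00, -8.46012800e-02]), 'joint_vel': array([-0.00055009, -0.00065999, -0.00084698, -0.00094245,  0.00053893,
       -0.00062069]), 'effort': array([ 1.09125040e-04, -5.06101155e+01, -2.91412246e+01, -6.96509073e-05,
        4.45634927e-03,  5.11648452e-06]), 'tool_pos': array([ 0.16082152, -0.52562319,  0.23076501]), 'tool_rot': array([-0.10457796,  0.69973725, -0.69893073,  0.10453259]), 'ft_force': array([ 0.58690706,  0.29639719, -0.22643938]), 'ft_torque': array([0.0517115 , 0.01754672, 0.03311047]), 'gripper_width': 1.0007180955321895}
-0.0187
scene {'intrinsics': array([[474.2445622 ,   0.        , 246.05193458],
       [  0.        , 474.2445622 , 192.28150193],
       [  0.        ,   0.        ,   1.        ]]), 'R': array([[-0.46261096,  0.88637239, -0.01830537],
       [ 0.64008218,  0.31963971, -0.69865962],
       [-0.61342147, -0.33492454, -0.71522   ]]), 't': array([ 0.18380939, -0.28291978,  1.62266274])}
top {'intrinsics': array([[421.48938193,   0.        , 256.04902012],
       [  0.        , 421.48938193, 184.70762433],
       [  0.        ,   0.        ,   1.        ]]), 'R': array([[-0.02710603, -0.9995911 , -0.00910505],
       [-0.99674717,  0.02771822, -0.07567548],
       [ 0.07589691,  0.00702417, -0.99709093]]), 't': array([0.08264644, 0.48698339, 1.30516045])}
```

View pics/top0.png

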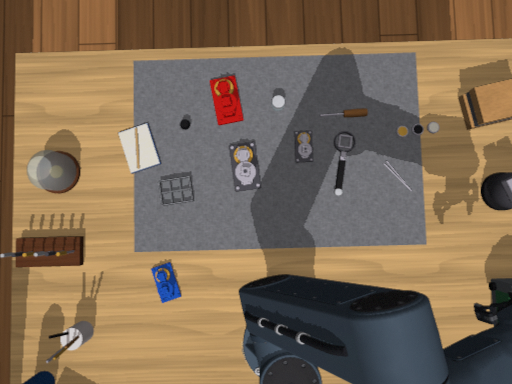

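View pics/scene0.png

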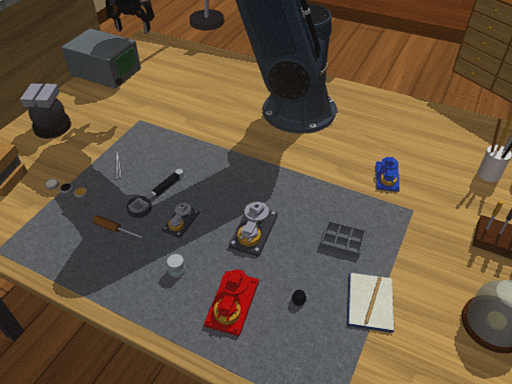

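```bash
python3 - <<'E'
import cv2,numpy as np
t=cv2.imread("pics/top0.png"); s=cv2.imread("pics/scene0.png")
a=cv2.resize(t[130:200,225:365],None,fx=5.6,fy=5.6,interpolation=cv2.INTER_CUBIC)[:,:784]
b=cv2.resize(s[160:255,115:285],None,fx=4.6,fy=4.6,interpolation=cv2.INTER_CUBIC)[:,:784]
# brighten gamma
f=lambda x:(255*(x/255.)**0.6).astype(np.uint8)
cv2.imwrite("pics/cropt.png",f(a)); cv2.imwrite("pics/crops.png",f(b))
E
```

```text
(no output)
```

View pics/cropt.png

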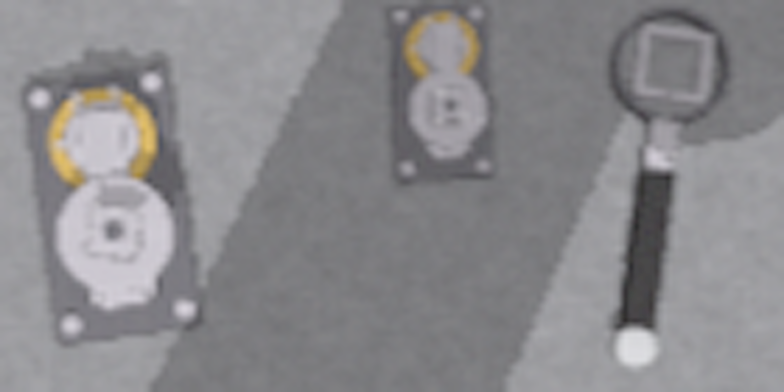

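View pics/crops.png

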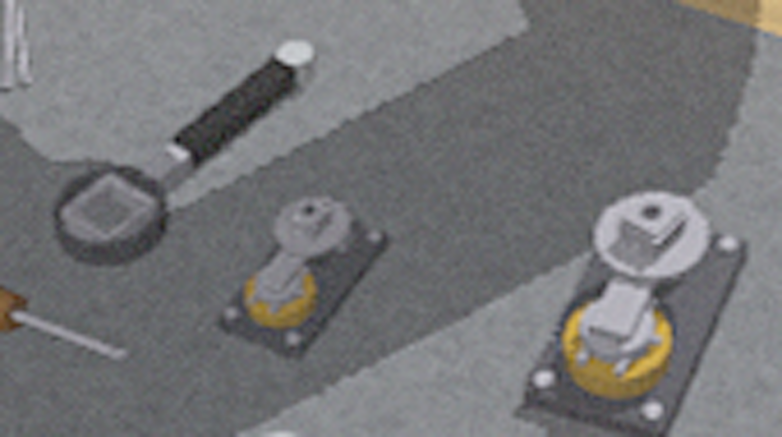

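```bash
cat > h.py <<'E'
import numpy as np, cv2
from bench import env
def ray(cam,uv,z):
    c=env.calibration(cam); K,R,t=c["intrinsics"],c["R"],c["t"]
    d=R.T@np.linalg.inv(K)@np.array([uv[0],uv[1],1.]); o=-R.T@t
    return (o+d*(z-o[2])/d[2])[:2]
def proj(cam,X):
    c=env.calibration(cam); p=c["intrinsics"]@(c["R"]@np.asarray(X,float)+c["t"]); return p[:2]/p[2]
E
python3 - <<'E'
from h import *
t=cv2.imread("pics/top0.png"); s=cv2.imread("pics/scene0.png")
def crop2px(c,o,k): return (o[0]+(c[0]+.5)/k-.5,o[1]+(c[1]+.5)/k-.5)
T=lambda x,y:crop2px((x,y),(225,130),5.6); S=lambda x,y:crop2px((x,y),(115,160),4.6)
p=lambda n,*a:print(n,*[np.round(v,4) for v in a])
p("flange",ray("top",T(115,232),.058),ray("scene",S(652,235),.058))
p("studend",ray("top",T(114,230),.076),ray("scene",S(652,212),.076))
p("ring",ray("top",T(669,67),.018),ray("scene",S(109,203),.018))
p("ball",ray("top",T(637,347),.012),ray("scene",S(296,55),.012))
p("gripstart",ray("top",T(656,172),.021),ray("scene",S(188,145),.021))
p("gripend",ray("top",T(636,328),.021),ray("scene",S(290,70),.021))
# grip contour: dark pixels
hsv=cv2.cvtColor(t,cv2.COLOR_BGR2HSV); m=((hsv[...,2]<50)*255).astype(np.uint8); m[:155]=0;m[195:]=0;m[:,:325]=0;m[:,355:]=0
n,l,st,ce=cv2.connectedComponentsWithStats(m); print(st,ce)
# plate bolts (z=.014?) 
for b in [(38,97),(151,81),(72,325),(186,309)]: p("bolt",ray("top",T(*b),.016))
# flange bright mask
m=((t.min(2)>120)*255).astype(np.uint8); m[:,:228]=0;m[:,262:]=0;m[:138]=0;m[195:]=0
n,l,st,ce=cv2.connectedComponentsWithStats(m); print(st,ce)
E
```

```text
flange [0.529  0.1012] [0.5295 0.1001]
studend [0.5281 0.1011] [0.5286 0.0998]
ring [ 0.6182 -0.2126] [ 0.6195 -0.2176]
ball [ 0.4608 -0.1891] [ 0.4558 -0.1925]
gripstart [ 0.5583 -0.2022] [ 0.5604 -0.2013]
gripend [ 0.4709 -0.1873] [ 0.4767 -0.1821]
[[     0      0    512    384 196430]
 [   335    160     10     29    178]] [[255.42365219 191.51579189]
 [339.75280899 174.07303371]]
bolt [0.6116 0.1442]
bolt [0.6189 0.08  ]
bolt [0.4817 0.128 ]
bolt [0.4889 0.0638]
[[     0      0    512    384 196097]
 [   251    143      3      3      7]
 [   230    146      4      3      8]
 [   235    147     21     38    479]
 [   256    184      4      3     10]
 [   236    187      3      3      7]] [[255.52883012 191.56229315]
 [251.71428571 144.        ]
 [231.5        147.        ]
 [244.38204593 167.63048017]
 [257.5        184.8       ]
 [237.         187.71428571]]
```

```bash
python3 - <<'E'
from h import *
from scipy.spatial.transform import Rotation as R
t=cv2.imread("pics/top0.png"); s=cv2.imread("pics/scene0.png")
f=lambda x:(255*np.clip((x-40)/190.,0,1)).astype(np.uint8)
def c(im,u,v,h=14,k=14): return cv2.resize(im[v-h:v+h,u-h:u+h],None,fx=k,fy=k,interpolation=cv2.INTER_CUBIC)
print(proj("scene",[.529,.1005,.076]),proj("top",[.529,.1005,.076]))
cv2.imwrite("pics/nut.png",f(np.hstack([c(s,257,207),c(t,245,171)])))
o=env.observe(); print(R.from_quat(o["tool_rot"]).as_matrix().round(3))
E
```

```text
[256.54574245 205.88375984] [245.15089372 170.35260931]
[[-0.956 -0.     0.292]
 [-0.292  0.001 -0.956]
 [-0.    -1.    -0.001]]
```

View pics/nut.png

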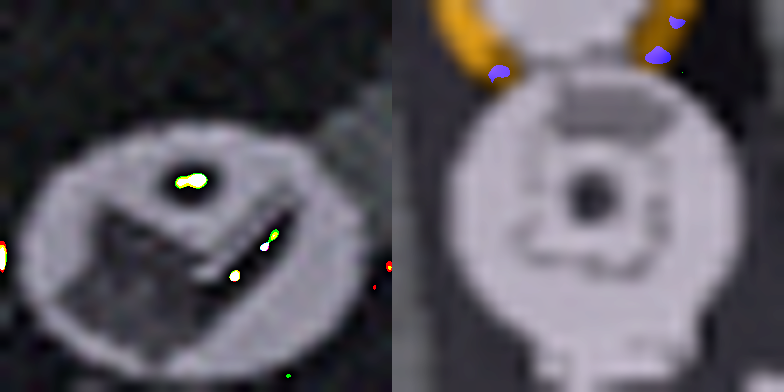

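```bash
python3 - <<'E'
from h import *
q=lambda x,y,cam,u,v:np.array([u-14+(x+.5)/14-.5,v-14+(y+.5)/14-.5])
for z in(.072,.076):
    a=[ray("scene",q(x,y,"scene",257,207),z) for x,y in((102,205),(207,258),(290,190))]
    print(z,np.round(a,4),[np.degrees(np.arctan2(*(d[::-1]))).round(1) for d in(a[1]-a[0],a[2]-a[1])],[np.linalg.norm(d).round(4) for d in(a[1]-a[0],a[2]-a[1])])
a=[ray("top",q(x-392,y,"top",245,171),.07) for x,y in((520,250),(630,270),(655,200))]
d=a[1]-a[0];print(np.degrees(np.arctan2(d[1],d[0])),np.linalg.norm(d))
# wrench handle direction from grip mask line, both views
for n,box,h in(("top",(155,195,325,355),.014),("scene",(165,200,150,182),.014)):
    im=cv2.imread(f"pics/{n}0.png");m=np.zeros(im.shape[:2],bool);y0,y1,x0,x1=box
    m[y0:y1,x0:x1]=im[y0:y1,x0:x1].max(2)<52
    v,u=np.nonzero(m);P=np.array([ray(n,(a,b),h) for a,b in zip(u,v)])
    c=P.mean(0);w,V=np.linalg.eigh(np.cov((P-c).T));print(n,len(P),c.round(4),np.degrees(np.arctan2(V[1,1],V[0,1]))%180,np.sqrt(12*w))
E
```

```text
0.072 [[0.5374 0.0855]
 [0.5405 0.1085]
 [0.5187 0.1145]] [np.float64(82.4), np.float64(164.4)] [np.float64(0.0232), np.float64(0.0226)]
0.076 [[0.5407 0.0872]
 [0.5437 0.1101]
 [0.522  0.1161]] [np.float64(82.4), np.float64(164.4)] [np.float64(0.0231), np.float64(0.0225)]
-101.94728066464046 0.024185834876340778
top 179 [ 0.5155 -0.1955] 170.00378956433715 [0.02048585 0.08876702]
scene 256 [ 0.5177 -0.1956] 174.53589654369824 [0.03798218 0.09375531]
```

```bash
python3 -m jog '[[[-0.0457,0,-0.02,0,-1],[-0.0457,0,-0.02,0,-1],[-0.0457,0,-0.02,0,-1],[-0.0457,0,-0.02,0,-1],[-0.0457,0,-0.02,0,-1],[-0.0457,0,-0.02,0,-1],[-0.0457,0,-0.02,0,-1],[-0.0457,0,-0.02,0,-1]]]'
python3 -m jog '[[[-0.0457,0,-0.02,0,-1],[-0.0457,0,-0.02,0,-1],[0,0,0,-8.5,-1],[0,0,0,-8.5,-1],[0,0,0,-8.5,-1],[0,0,0,-8.5,-1],[0,0,0,-8.5,-1],[0,0,0,-8.5,-1]]]'
python3 -m jog '[[[0,0,0,-8.5,-1],[0,0,0,-8.5,-1],[0,0,0,-8.5,-1],[0,0,0,-8.5,-1],[0,0,0,-8.5,-1],[0,0,0,-8.5,-1],[0,0,0,-8.5,-1],[0,0,0,-8.5,-1]]]'
cat >> h.py <<'E'
from scipy.spatial.transform import Rotation as Rn
def st():
    o=env.observe();M=Rn.from_quat(o["tool_rot"]).as_matrix();p=o["tool_pos"]
    yaw=np.degrees(np.arctan2(M[1,0],M[0,0]))%360
    print("t",round(o["time_s"],2),"p",p.round(4),"yaw",yaw.round(2),"tilt",M[:,1].round(3),"q6",o["qpos"][5].round(2),"w",round(o["gripper_width"],3),"F",o["ft_force"].round(2),"T",o["ft_torque"].round(2))
    return p,M,yaw,o
def go(target,yaw=None):
    p,M,y,o=st(); print("tool delta",(M.T@(np.array(target)-p)).round(4),"turn",None if yaw is None else round(-((yaw-y+180)%360-180),2))
E
python3 -c "
from h import *
go([.54,-.2,.06],350)"
```

```text
time_s: 0.9
tool_pos: [0.4633, -0.2653, 0.229]
tool_rot: [-0.102, 0.701, -0.699, 0.101]
ft_force: [0.9, -0.8, 1.0]
gripper_width: 1.003
time_s: 1.7
tool_pos: [0.5426, -0.1936, 0.2258]
tool_rot: [-0.398, 0.588, -0.582, 0.396]
ft_force: [-1.2, 0.2, -0.1]
gripper_width: 1.004
time_s: 2.5
tool_pos: [0.5411, -0.1928, 0.2227]
tool_rot: [-0.657, 0.264, -0.254, 0.659]
ft_force: [-0.2, 0.2, -0.2]
gripper_width: 1.0
t 2.5 p [ 0.5411 -0.1928  0.2227] yaw 317.05 tilt [-0.012  0.008 -1.   ] q6 -1.25 w 1.0 F [-0.22  0.22 -0.21] T [0.   0.04 0.05]
tool delta [ 0.0064  0.1627 -0.0056] turn -32.95
```

```bash
python3 -m jog '[[[0,0.03,0,-8.3,-1],[0,0.03,0,-8.3,-1],[0,0.03,0,-8.3,-1],[0,0.03,0,-8,-1],[0,0,0,0,-1]]]'
python3 - <<'E'
from h import *
go([.54,-.2,.06],350)
cv2.imwrite("pics/s2.png",cv2.resize(env.camera("scene")[100:290,60:300,::-1],None,fx=3.2,fy=3.2,interpolation=cv2.INTER_CUBIC))
E
```

```text
time_s: 3.0
tool_pos: [0.5395, -0.1918, 0.0987]
tool_rot: [-0.703, 0.058, -0.049, 0.707]
ft_force: [-0.0, -0.0, 1.3]
gripper_width: 1.001
t 3.0 p [ 0.5395 -0.1918  0.0987] yaw 351.31 tilt [-0.012  0.008 -1.   ] q6 -1.84 w 1.001 F [-0.02 -0.02  1.26] T [ 0.03  0.02 -0.05]
tool delta [ 0.0022  0.0387 -0.0082] turn 1.31
```

View pics/s2.png

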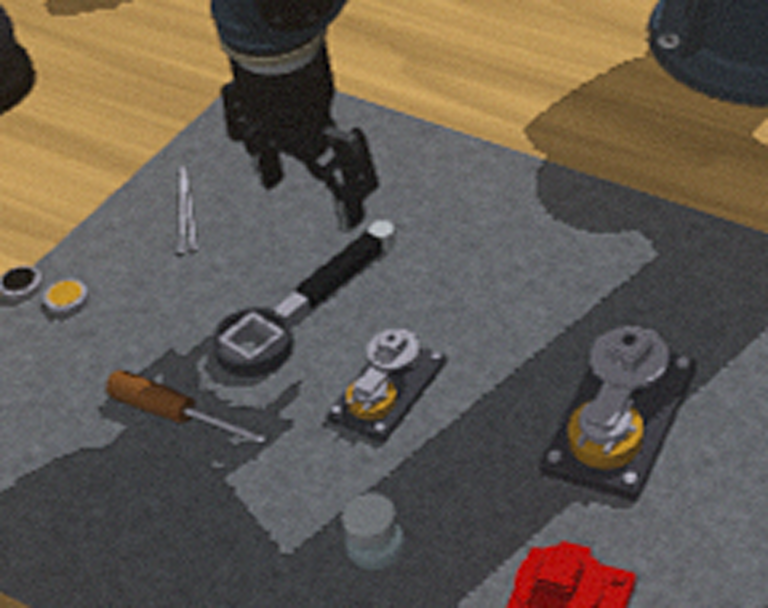

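```bash
python3 -m jog '[[[0.0022,0.03,-0.008,1.3,-1],[0,0.03,0,0,-1],[0,0.015,0,0,-1],[0,0.008,0,0,-1],[0,0.0,0,0,-1]]]'
python3 - <<'E'
from h import *
print(proj("scene",[.5395,-.1918,.112]))
go([.54,-.2,.004],350)
E
```

```text
time_s: 3.55
tool_pos: [0.546, -0.2024, 0.0234]
tool_rot: [-0.703, 0.069, -0.07, 0.704]
ft_force: [-0.5, -0.4, 0.4]
gripper_width: 0.999
[157.65046744 163.60347824]
t 3.55 p [ 0.546  -0.2024  0.0234] yaw 348.71 tilt [ 0.001  0.002 -1.   ] q6 -1.81 w 0.999 F [-0.52 -0.41  0.42] T [-0.02 -0.   -0.06]
tool delta [-0.0064  0.0194  0.0012] turn -1.29
```

```bash
python3 -m jog '[[[-0.005,0.01,0.001,-1,-1],[0,0.007,0,0,-1],[0,0.002,0,0,-1],[0,0,0,0,-1]]]'
python3 -c "
from h import *
go([.54,-.2,.004],350)"
```

```text
time_s: 3.95
tool_pos: [0.5426, -0.2008, 0.0062]
tool_rot: [-0.704, 0.061, -0.065, 0.704]
ft_force: [0.4, -0.9, 0.1]
gripper_width: 0.998
t 3.95 p [ 0.5426 -0.2008  0.0062] yaw 349.73 tilt [ 0.005 -0.    -1.   ] q6 -1.83 w 0.998 F [ 0.4  -0.88  0.13] T [ 0.02  0.03 -0.03]
tool delta [-0.0027  0.0022  0.0003] turn -0.27
```

```bash
python3 -m jog '[[[0,0,0,0,1],[0,0,0,0,1],[0,0,0,0,1],[0,0,0,0,1],[0,0,0,0,1],[0,0,0,0,1],[0,0,0,0,1]]]' 90
python3 -c "
from h import *
st()"
```

```text
time_s: 4.65
tool_pos: [0.5433, -0.2011, 0.0075]
tool_rot: [0.704, -0.061, 0.066, -0.704]
ft_force: [0.2, 0.2, -1.7]
gripper_width: 0.208
t 4.65 p [ 0.5433 -0.2011  0.0075] yaw 349.71 tilt [ 0.007 -0.001 -1.   ] q6 -1.83 w 0.208 F [ 0.23  0.22 -1.74] T [ 0.02 -0.06  0.01]
```

```bash
python3 -m jog '[[[0,-0.02,0,0,1],[0,-0.03,0,0,1],[0,-0.04,0,0,1],[0,-0.035,0,0,1],[0,0,0,0,1],[0,0,0,0,1]]]'
python3 - <<'E'
from h import *
p,M,y,o=st()
go([.5433-.0899,-.2011+.3155,.13],350)
for n in("top","scene"): cv2.imwrite(f"pics/{n}3.png",env.camera(n)[:,:,::-1])
u,v=proj("top",[.62,-.215,.13]).astype(int);a=cv2.imread("pics/top3.png")
u2,v2=proj("scene",[.6,-.215,.13]).astype(int);b=cv2.imread("pics/scene3.png")
print(u,v,u2,v2)
c=lambda im,u,v:cv2.resize(im[max(v-40,0):max(v-40,0)+80,u-32:u+48],None,fx=5,fy=5,interpolation=cv2.INTER_CUBIC)
cv2.imwrite("pics/lift.png",np.hstack([c(a,u,v),c(b,u2,v2)]))
E
```

```text
time_s: 5.25
tool_pos: [0.5398, -0.1999, 0.1333]
tool_rot: [-0.703, 0.064, -0.063, 0.705]
ft_force: [0.3, 0.4, -3.2]
gripper_width: 0.203
t 5.25 p [ 0.5398 -0.1999  0.1333] yaw 349.72 tilt [-0.002  0.003 -1.   ] q6 -1.83 w 0.203 F [ 0.35  0.39 -3.17] T [-0.02  0.15 -0.04]
t 5.25 p [ 0.5398 -0.1999  0.1333] yaw 349.72 tilt [-0.002  0.003 -1.   ] q6 -1.83 w 0.203 F [ 0.35  0.39 -3.17] T [-0.02  0.15 -0.04]
tool delta [-0.1411  0.0044  0.2938] turn -0.28
352 134 135 169
```

View pics/lift.png

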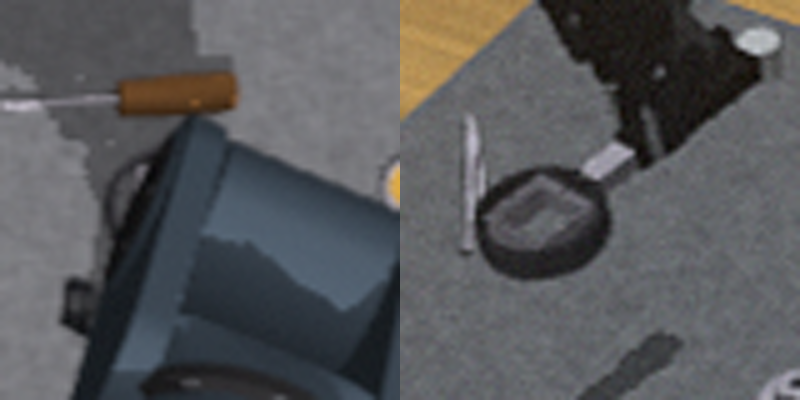

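```bash
python3 -m jog '[[[-0.0176,0,0.0367,0,1],[-0.0176,0,0.0367,0,1],[-0.0176,0,0.0367,0,1],[-0.0176,0,0.0367,0,1],[-0.0176,0,0.0367,0,1],[-0.0176,0,0.0367,0,1],[-0.0176,0,0.0367,0,1],[-0.0176,0,0.0367,0,1]]]'
python3 -m jog '[[[0,0,0,0,1],[0,0,0,0,1]]]'
python3 - <<'E'
from h import *
print("ring seen",ray("scene",(131.6,171.4),.144))
go([.4534,.1142,.13],350)
b=env.camera("scene");cv2.imwrite("pics/scene4.png",b[:,:,::-1])
u2,v2=proj("scene",[.52,.1,.1]).astype(int);print(u2,v2)
cv2.imwrite("pics/over.png",cv2.resize(b[v2-35:v2+35,u2-45:u2+45,::-1],None,fx=8,fy=8,interpolation=cv2.INTER_CUBIC))
E
```

```text
time_s: 6.15
tool_pos: [0.4463, 0.1215, 0.1235]
tool_rot: [-0.703, 0.073, -0.059, 0.705]
ft_force: [1.5, 0.2, -2.8]
gripper_width: 0.205
time_s: 6.35
tool_pos: [0.4434, 0.1252, 0.1211]
tool_rot: [-0.703, 0.073, -0.056, 0.705]
ft_force: [0.4, -0.7, -1.5]
gripper_width: 0.203
ring seen [ 0.62070532 -0.20965873]
t 6.35 p [0.4434 0.1252 0.1211] yaw 349.57 tilt [-0.024  0.004 -1.   ] q6 -1.23 w 0.203 F [ 0.37 -0.71 -1.51] T [ 0.05  0.14 -0.01]
tool delta [ 0.0116 -0.0092 -0.009 ] turn -0.43
257 197
```

View pics/over.png

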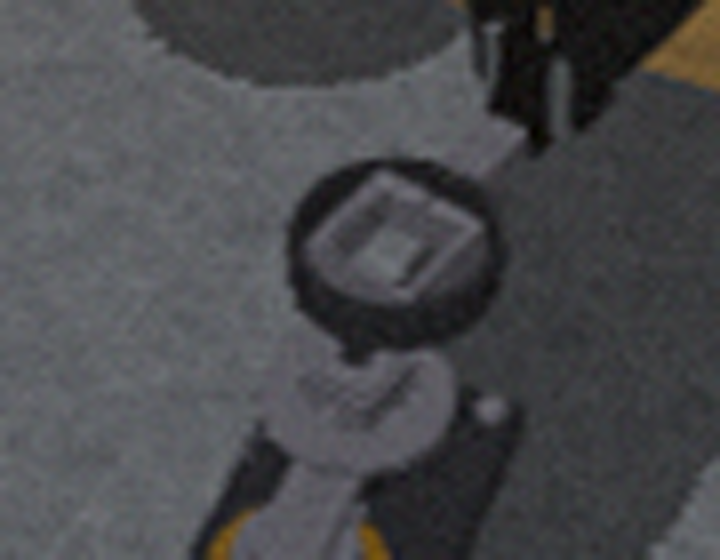

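```bash
python3 - <<'E'
from h import *
k=lambda x,y:(212+(x+.5)/8-.5,162+(y+.5)/8-.5)
for z in(.126,.130,.134): print(z,ray("scene",k(395,235),z))
c=[ray("scene",k(*a),.13) for a in((385,170),(485,230),(405,300),(305,240))]
for i in range(4):
    d=c[(i+1)%4]-c[i];print(np.degrees(np.arctan2(d[1],d[0])).round(1),np.linalg.norm(d).round(4))
E
```

```text
0.126 [0.52018842 0.10840818]
0.13 [0.52371738 0.11013417]
0.134 [0.52724634 0.11186016]
75.9 0.0406
-13.3 0.0388
-103.2 0.0399
167.7 0.0395
```

```bash
python3 -m jog '[[[0.0106,0.0,-0.0077,0,1],[0,0.012,0,0,1],[0,0.012,0,0,1],[0,0,0,0,1],[0,0,0,0,1]]]'
python3 - <<'E'
from h import *
go([.4534,.1142,.09],350)
b=env.camera("scene");cv2.imwrite("pics/scene5.png",b[:,:,::-1])
cv2.imwrite("pics/over2.png",cv2.resize(b[177:227,225:289,::-1],None,fx=12,fy=12,interpolation=cv2.INTER_CUBIC))
E
```

```text
time_s: 6.9
tool_pos: [0.4527, 0.1112, 0.0928]
tool_rot: [-0.703, 0.076, -0.057, 0.704]
ft_force: [-0.2, -0.3, -2.5]
gripper_width: 0.204
t 6.9 p [0.4527 0.1112 0.0928] yaw 349.21 tilt [-0.027  0.004 -1.   ] q6 -1.25 w 0.204 F [-0.24 -0.31 -2.52] T [ 0.03  0.16 -0.04]
tool delta [0.0002 0.0028 0.003 ] turn -0.79
```

View pics/over2.png

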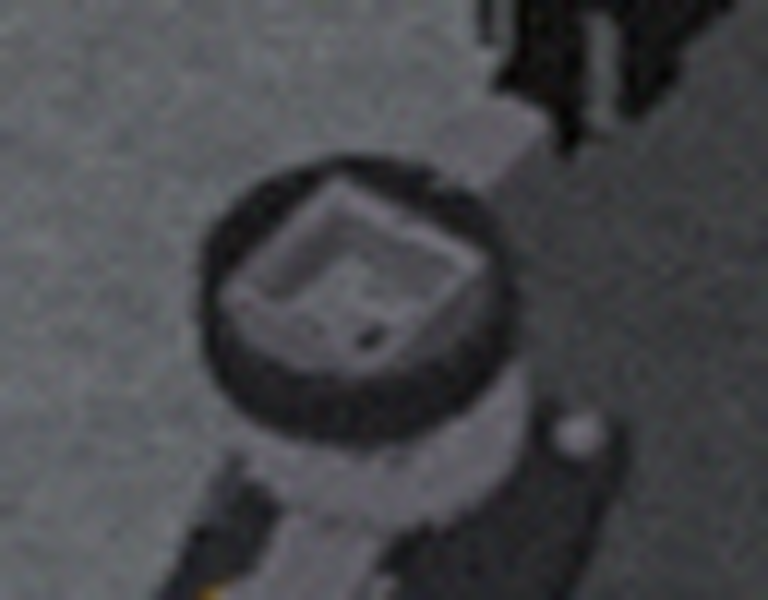

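```bash
python3 - <<'E'
from h import *
k=lambda x,y:(225+(x+.5)/12-.5,177+(y+.5)/12-.5)
for z in(.095,.099,.103): print(z,ray("scene",k(355,277),z))
# kinematic
y=np.radians(349.21);print("kin",.4527+.0768*np.cos(y),.1112+.0768*np.sin(y))
c=[ray("scene",k(*a),.1) for a in((340,180),(485,260),(370,370),(225,300))]
for i in range(4):
    d=c[(i+1)%4]-c[i];print(np.degrees(np.arctan2(d[1],d[0])).round(1),np.linalg.norm(d).round(4))
E
```

```text
0.095 [0.52814058 0.09327053]
0.099 [0.53150747 0.0950046 ]
0.103 [0.53487436 0.09673868]
kin 0.528142171390187 0.09682228196362044
79.0 0.0386
-10.9 0.0395
-96.6 0.0362
172.4 0.0424
```

```bash
python3 -m jog '[[[-0.001,0.0,0.004,0,1],[0,0,0,0,1]]]'
python3 -c "
from h import *
go([.4527,.1152,.0853])"
```

```text
time_s: 7.15
tool_pos: [0.4525, 0.1158, 0.0932]
tool_rot: [-0.703, 0.076, -0.057, 0.704]
ft_force: [-0.2, 0.4, -2.6]
gripper_width: 0.204
t 7.15 p [0.4525 0.1158 0.0932] yaw 349.21 tilt [-0.027  0.004 -1.   ] q6 -1.24 w 0.204 F [-0.21  0.38 -2.57] T [0.02 0.13 0.01]
tool delta [ 0.0005  0.0079 -0.0005] turn None
```

```bash
for i in 1 2 3; do python3 -m jog '[[[0,0.003,0,0,1],[0,0,0,0,1]]]' >/dev/null; python3 -c "
from h import *
st()"; done
```

```text
t 7.35 p [0.4526 0.1161 0.0905] yaw 349.25 tilt [-0.026  0.004 -1.   ] q6 -1.24 w 0.206 F [ 0.1   0.72 -2.5 ] T [ 0.01  0.17 -0.  ]
t 7.55 p [0.4526 0.1163 0.0873] yaw 349.26 tilt [-0.026  0.004 -1.   ] q6 -1.24 w 0.205 F [ 0.34  0.07 -2.35] T [-0.01  0.14 -0.04]
t 7.75 p [0.4524 0.1163 0.084 ] yaw 349.26 tilt [-0.026  0.004 -1.   ] q6 -1.24 w 0.204 F [-0.49 -0.79 -1.65] T [ 0.05  0.19 -0.01]
```

```bash
for i in 1 2 3; do python3 -m jog '[[[0,0.002,0,0,1],[0,0,0,0,1]]]' >/dev/null; python3 -c "
from h import *
st()"; done
```

```text
t 7.95 p [0.4524 0.1162 0.0818] yaw 349.25 tilt [-0.026  0.004 -1.   ] q6 -1.24 w 0.209 F [-0.05 -0.18 -2.64] T [ 0.06  0.16 -0.02]
t 8.15 p [0.4522 0.1162 0.0798] yaw 349.25 tilt [-0.026  0.004 -1.   ] q6 -1.24 w 0.204 F [-0.61  0.12 -3.06] T [0.09 0.31 0.05]
t 8.35 p [0.4521 0.1162 0.0775] yaw 349.26 tilt [-0.026  0.004 -1.   ] q6 -1.24 w 0.203 F [-0.77  0.75 -3.53] T [0.01 0.15 0.03]
```

```bash
for i in 1 2 3; do python3 -m jog '[[[0,0.002,0,0,1],[0,0,0,0,1]]]' >/dev/null; python3 -c "
from h import *
st()"; done
```

```text
t 8.55 p [0.452  0.1162 0.0753] yaw 349.26 tilt [-0.026  0.004 -1.   ] q6 -1.24 w 0.206 F [ 1.05 -0.25 -2.66] T [ 0.05  0.12 -0.03]
t 8.75 p [0.4519 0.1163 0.0731] yaw 349.26 tilt [-0.026  0.004 -1.   ] q6 -1.24 w 0.208 F [-0.31 -0.58 -2.  ] T [-0.    0.15  0.03]
t 8.95 p [0.4518 0.1163 0.0709] yaw 349.26 tilt [-0.026  0.004 -1.   ] q6 -1.24 w 0.207 F [-0.13  0.2  -2.03] T [0.02 0.21 0.  ]
```

```bash
for i in 1 2 3; do python3 -m jog '[[[0,0.0015,0,0,1],[0,0,0,0,1]]]' >/dev/null; python3 -c "
from h import *
st()"; done
```

```text
t 9.15 p [0.4519 0.1163 0.0693] yaw 349.26 tilt [-0.026  0.004 -1.   ] q6 -1.24 w 0.207 F [-0.83 -0.47 -2.12] T [ 0.01  0.17 -0.01]
t 9.35 p [0.4518 0.1164 0.0679] yaw 349.26 tilt [-0.026  0.004 -1.   ] q6 -1.24 w 0.208 F [-2.71  0.16  1.74] T [ 0.    0.17 -0.02]
t 9.55 p [0.4517 0.1164 0.0667] yaw 349.26 tilt [-0.026  0.004 -1.   ] q6 -1.24 w 0.209 F [-3.99 -0.84  4.8 ] T [-0.12  0.19 -0.04]
```

```bash
cat >> h.py <<'E'
A=np.array([.5272,.1018])
def tq(dist=.0768):
    p,M,y,o=st(); F=o["ft_force"];r=p[:2]-A; R0=np.linalg.norm(r); b=np.degrees(np.arctan2(-r[1],-r[0]))%360
    print("  moment cw-resist",round(r[0]*F[1]-r[1]*F[0]+o["ft_torque"][2],3),"Ftan",round(float(F[:2]@np.array([-r[1],r[0]])/R0),2),"dist",R0.round(4),"bearing",b.round(2),"yaw-bearing",(y-b).round(2))
E
python3 -m jog '[[[0,0,0,0,0.3],[0,0,0,0,0.3],[0,0,0,0,0.3],[0,0,0,0,0.3]]]'
python3 -c "
from h import *
st()"
python3 -m jog '[[[0,0,0,0,1],[0,0,0,0,1],[0,0,0,0,1],[0,0,0,0,1],[0,0,0,0,1]]]' 45
python3 - <<'E'
from h import *
tq()
b=env.camera("scene");cv2.imwrite("pics/scene6.png",b[:,:,::-1])
cv2.imwrite("pics/on.png",cv2.resize(b[177:227,225:289,::-1],None,fx=12,fy=12,interpolation=cv2.INTER_CUBIC))
E
```

```text
time_s: 9.95
tool_pos: [0.453, 0.1165, 0.0669]
tool_rot: [-0.703, 0.074, -0.058, 0.705]
ft_force: [0.7, 0.2, 0.7]
gripper_width: 0.352
t 9.95 p [0.453  0.1165 0.0669] yaw 349.26 tilt [-0.023  0.004 -1.   ] q6 -1.24 w 0.352 F [0.73 0.24 0.74] T [0.   0.01 0.01]
time_s: 10.45
tool_pos: [0.4531, 0.1164, 0.0671]
tool_rot: [-0.703, 0.075, -0.058, 0.705]
ft_force: [-0.5, -0.4, 0.7]
gripper_width: 0.219
t 10.45 p [0.4531 0.1164 0.0671] yaw 349.25 tilt [-0.023  0.004 -1.   ] q6 -1.24 w 0.219 F [-0.52 -0.42  0.68] T [-0.06  0.07 -0.06]
  moment cw-resist -0.018 Ftan 0.51 dist 0.0755 bearing 348.87 yaw-bearing 0.38
```

View pics/on.png

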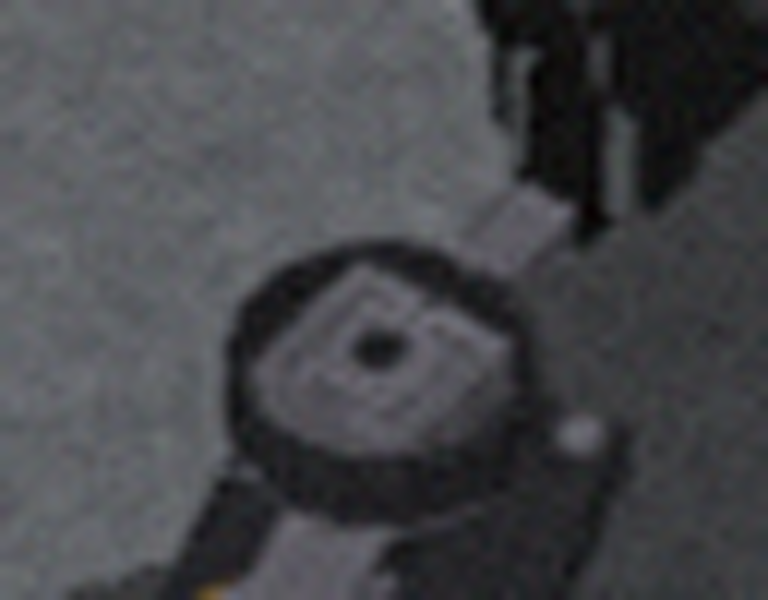

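```bash
sed -i 's/A=np.array.*/A=np.array([.5285,.102])/' h.py; python3 -m jog '[[[0.0001,0,0.004,3,1],[0.0001,0,0.004,3,1],[0.0001,0,0.004,3,1],[0,0,0,0,1]]]' >/dev/null; python3 -c "
from h import *
tq()"
```

```text
t 10.9 p [0.4559 0.1281 0.0671] yaw 339.95 tilt [-0.024  0.004 -1.   ] q6 -1.06 w 0.222 F [-0.03  0.26  0.95] T [ 0.1  -0.06 -0.02]
  moment cw-resist -0.034 Ftan -0.23 dist 0.0771 bearing 340.21 yaw-bearing -0.26
```

```bash
for i in 1 2; do python3 -m jog '[[[0.0001,0,0.004,3,1],[0.0001,0,0.004,3,1],[0.0001,0,0.004,3,1]]]' >/dev/null; python3 -c "
from h import *
tq()"; done
```

```text
t 11.2 p [0.4607 0.1389 0.067 ] yaw 331.0 tilt [-0.024  0.004 -1.   ] q6 -0.88 w 0.222 F [-0.65 -0.04  2.55] T [ 0.27 -0.09  0.16]
  moment cw-resist 0.183 Ftan 0.34 dist 0.0772 bearing 331.43 yaw-bearing -0.43
t 11.5 p [0.4676 0.1492 0.067 ] yaw 321.96 tilt [-0.024  0.004 -1.   ] q6 -0.71 w 0.215 F [-1.48  0.25  0.98] T [ 0.21 -0.07  0.14]
  moment cw-resist 0.192 Ftan 0.71 dist 0.0771 bearing 322.23 yaw-bearing -0.27
```

```bash
for i in 1 2; do python3 -m jog '[[[0.0001,0,0.0027,2,1],[0.0001,0,0.0027,2,1]]]' >/dev/null; python3 -c "
from h import *
tq()"; done
```

```text
t 11.7 p [0.4711 0.1535 0.0669] yaw 317.98 tilt [-0.024  0.004 -1.   ] q6 -0.63 w 0.221 F [-0.91  0.48  2.67] T [ 0.2  -0.    0.09]
  moment cw-resist 0.105 Ftan 0.25 dist 0.0771 bearing 318.11 yaw-bearing -0.13
t 11.9 p [0.4741 0.1568 0.0667] yaw 314.1 tilt [-0.026  0.003 -1.   ] q6 -0.56 w 0.217 F [-5.15 -5.48  5.9 ] T [-0.83  0.62  0.75]
  moment cw-resist 1.326 Ftan 7.52 dist 0.0772 bearing 314.82 yaw-bearing -0.72
```

```bash
for i in 1 2; do python3 -m jog '[[[0,0,0.0016,1.2,1],[0,0,0,0,1]]]' >/dev/null; python3 -c "
from h import *
tq()"; done
```

```text
t 12.1 p [0.4746 0.1571 0.0668] yaw 313.21 tilt [-0.027  0.001 -1.   ] q6 -0.54 w 0.218 F [-1.69  0.84  5.36] T [ 0.29 -0.05  0.9 ]
  moment cw-resist 0.943 Ftan 0.62 dist 0.0771 bearing 314.33 yaw-bearing -1.13
t 12.3 p [0.4754 0.1579 0.0669] yaw 312.26 tilt [-0.028  0.    -1.   ] q6 -0.52 w 0.215 F [-1.2   0.43  4.46] T [ 0.25 -0.03  0.94]
  moment cw-resist 0.986 Ftan 0.57 dist 0.0771 bearing 313.5 yaw-bearing -1.24
```

```bash
for i in 1 2; do python3 -m jog '[[[0.0001,0,0.0025,1.5,1],[0,0,0,0,1]]]' >/dev/null; python3 -c "
from h import *
tq()"; done
```

```text
t 12.5 p [0.4771 0.1594 0.0668] yaw 310.77 tilt [-0.029 -0.001 -1.   ] q6 -0.49 w 0.219 F [-2.41 -0.32  3.97] T [0.12 0.   0.85]
  moment cw-resist 1.005 Ftan 2.01 dist 0.0771 bearing 311.86 yaw-bearing -1.09
t 12.7 p [0.4787 0.1609 0.0667] yaw 309.18 tilt [-0.03  -0.001 -1.   ] q6 -0.46 w 0.219 F [-2.83 -0.37  5.31] T [0.1 0.1 0.9]
  moment cw-resist 1.089 Ftan 2.4 dist 0.0771 bearing 310.19 yaw-bearing -1.02
```

```bash
for i in 1 2; do python3 -m jog '[[[0.0001,0,0.0025,1.7,1],[0,0,0,0,1]]]' >/dev/null; python3 -c "
from h import *
tq()"; done
```

```text
t 12.9 p [0.4806 0.1624 0.0667] yaw 307.37 tilt [-0.031 -0.001 -1.   ] q6 -0.43 w 0.221 F [-2.95 -0.75  5.29] T [0.11 0.05 0.92]
  moment cw-resist 1.136 Ftan 2.78 dist 0.0771 bearing 308.43 yaw-bearing -1.06
t 13.1 p [0.4825 0.1639 0.0667] yaw 305.57 tilt [-0.031 -0.002 -1.   ] q6 -0.39 w 0.219 F [-3.37 -0.52  5.42] T [0.07 0.08 0.92]
  moment cw-resist 1.148 Ftan 3.01 dist 0.0771 bearing 306.63 yaw-bearing -1.06
```

```bash
python3 - <<'E'
from h import *
b=env.camera("scene");cv2.imwrite("pics/scene7.png",b[:,:,::-1])
im=cv2.resize(b[177:227,225:289,::-1],None,fx=12,fy=12,interpolation=cv2.INTER_CUBIC)
cv2.imwrite("pics/click.png",cv2.convertScaleAbs(im,alpha=1.6))
E
```

```text
(no output)
```

View pics/click.png

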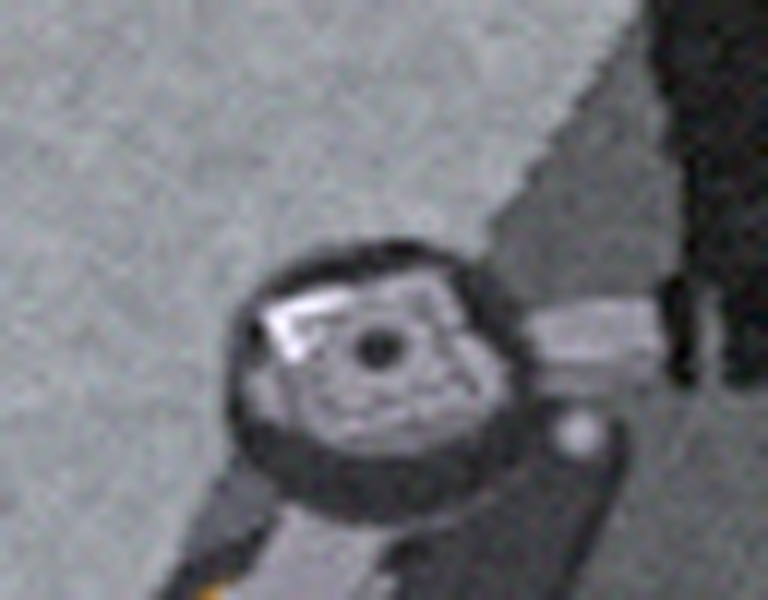

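```bash
python3 - <<'E'
from h import *
k=lambda x,y:(225+(x+.5)/12-.5,177+(y+.5)/12-.5)
c=[ray("scene",k(*a),.076) for a in((265,318),(436,268),(508,380),(312,446))]
for i in range(4):
    d=c[(i+1)%4]-c[i];print(np.degrees(np.arctan2(d[1],d[0])).round(1),np.linalg.norm(d).round(4))
a,b=ray("scene",k(378,348),.076),ray("scene",k(660,328),.076)
h=b-a;print("handle",np.degrees(np.arctan2(h[1],h[0])))
E
```

```text
138.5 0.0395
51.3 0.036
-39.0 0.0453
-137.5 0.0381
handle 122.10607597783532
```

```bash
python3 -m jog '[[[0.0001,0,-0.004,-3,1],[0.0001,0,-0.004,-3,1],[0,0,0,0,1]]]' >/dev/null; python3 -c "
from h import *
tq()"; python3 -m jog '[[[0,0,-0.0027,-2,1],[0,0,0,0,1]]]' >/dev/null; python3 -c "
from h import *
tq()"
```

```text
t 13.45 p [0.4766 0.159  0.0668] yaw 311.63 tilt [-0.03  -0.001 -1.   ] q6 -0.51 w 0.215 F [-4.23 -1.69  4.25] T [-0.11  0.49  0.68]
  moment cw-resist 1.012 Ftan 4.27 dist 0.0771 bearing 312.36 yaw-bearing -0.73
t 13.65 p [0.4747 0.1572 0.0669] yaw 313.44 tilt [-0.03  -0.001 -1.   ] q6 -0.54 w 0.219 F [-4.38 -1.43  3.76] T [-0.14  0.46  0.72]
  moment cw-resist 1.035 Ftan 4.14 dist 0.0771 bearing 314.23 yaw-bearing -0.79
```

```bash
for i in 1 2; do python3 -m jog '[[[0,0,-0.002,-1.5,1],[0,0,0,0,1]]]' >/dev/null; python3 -c "
from h import *
tq()"; done
```

```text
t 13.85 p [0.4737 0.1562 0.0669] yaw 314.83 tilt [-0.03 -0.   -1.  ] q6 -0.57 w 0.219 F [-3.6  -0.84  3.45] T [0.05 0.31 0.48]
  moment cw-resist 0.726 Ftan 3.13 dist 0.077 bearing 315.31 yaw-bearing -0.48
t 14.05 p [0.4728 0.1552 0.0671] yaw 316.29 tilt [-0.028  0.001 -1.   ] q6 -0.6 w 0.221 F [-2.9  -0.22  2.3 ] T [0.07 0.2  0.01]
  moment cw-resist 0.172 Ftan 2.16 dist 0.077 bearing 316.27 yaw-bearing 0.02
```

```bash
python3 -m jog '[[[0,0,0,0,0.3],[0,0,0,0,0.1],[0,0,0,0,0],[0,0,0,0,0],[0,0,0,0,0]]]'
python3 -c "
from h import *
tq()"
```

```text
time_s: 14.55
tool_pos: [0.4729, 0.1549, 0.0666]
tool_rot: [0.66, -0.273, 0.254, -0.652]
ft_force: [0.1, 0.4, -0.0]
gripper_width: 0.5
t 14.55 p [0.4729 0.1549 0.0666] yaw 316.17 tilt [-0.029  0.001 -1.   ] q6 -0.59 w 0.5 F [ 0.06  0.41 -0.04] T [-0.01 -0.03  0.02]
  moment cw-resist -0.004 Ftan -0.34 dist 0.0767 bearing 316.39 yaw-bearing -0.22
```

Free of the handle; rise straight up and check that the wrench stayed down.

```bash
python3 -m jog '[[[0,-0.01,0,0,0],[0,-0.02,0,0,0],[0,-0.03,0,0,0],[0,-0.04,0,0,0],[0,-0.04,0,0,0],[-0.03,-0.02,0,0,0],[0,0,0,0,0],[0,0,0,0,0]]]'
python3 - <<'E'
from h import *
tq()
b=env.camera("scene");cv2.imwrite("pics/scene8.png",b[:,:,::-1])
im=cv2.resize(b[130:260,120:290,::-1],None,fx=4.6,fy=4.6,interpolation=cv2.INTER_CUBIC)
cv2.imwrite("pics/end.png",cv2.convertScaleAbs(im,alpha=1.3))
E
```

```text
time_s: 15.35
tool_pos: [0.4554, 0.1758, 0.2382]
tool_rot: [0.659, -0.273, 0.255, -0.653]
ft_force: [0.1, 1.0, 0.2]
gripper_width: 0.495
t 15.35 p [0.4554 0.1758 0.2382] yaw 316.12 tilt [-0.027  0.002 -1.   ] q6 -0.54 w 0.495 F [0.09 0.99 0.22] T [0.04 0.03 0.09]
  moment cw-resist 0.014 Ftan -0.76 dist 0.1039 bearing 314.73 yaw-bearing 1.39
```

View pics/end.png

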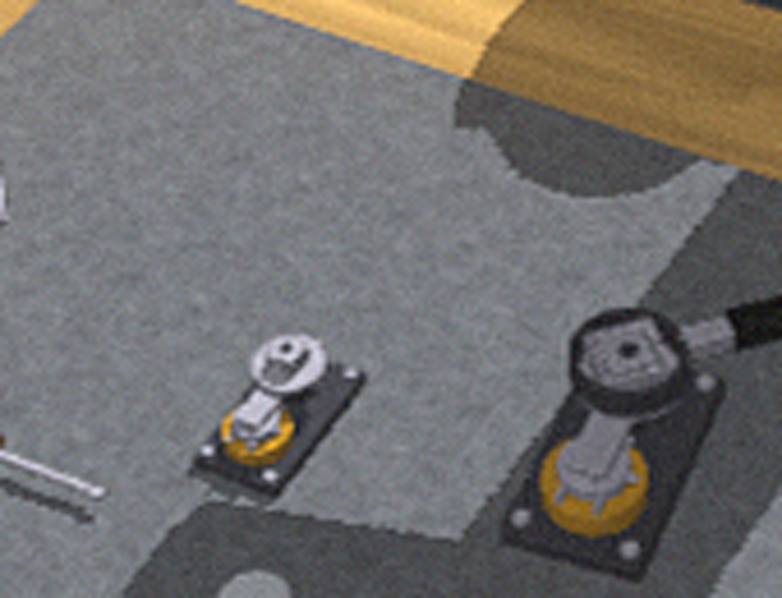

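The picture shows the wrench ring at crop (635,360), flat on the flange. The nut end is flush in the socket, the handle is free and clear of the gripper, and the driver, jar and small clamp are where they were.

```bash
python3 -c "
from bench import env
print(env.close_job())"
```

```text
the job is handed in; nothing more can be done
None
```

The wrench is fully down on the tightened nut of the large dark clamp, the gripper has let go, and I handed the job in at about 15.4 s.

- **Which clamp:** I worked on the large dark one at top-view pixel (245,165). The red, blue and small dark clamps were the look-alikes.
- **Fit:** The wrench went down onto the nut with only a light push, about 5 N at the wrist. I opened the gripper so it could settle flat, and a picture showed the nut's end flush with the socket top.
- **Tightening:** I re-gripped and turned it clockwise. After roughly 30° of light drag, the nut went tight.
- **Click:** The torque then stayed nearly flat, rising from about 0.95 to 1.15 N m (one reading was 1.33 N m just as it went tight). I stopped there. I estimate the handle had given 0.14–0.20 rad, past the 0.10 click and below the 0.32 strain limit.
- **Easing off:** I turned back until the torque fell to about 0.17 N m, opened the gripper (forces near zero) and rose straight up.

**Last checks:** the final picture shows the wrench flat on the nut, the gripper clear of it, and the bystanders in view (driver and jar) apparently unmoved. The loupe and tray were outside that crop, so I did not check them again; the arm was not near them.

**What disagreed:** the camera and arm readings of the wrench position differed by up to about 5 mm before the fit, so I split the difference. The tool also drifted about 1.5° off vertical. Neither caused trouble.

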